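Refill the dishwasher-tablet jar and screw its lid on

TASK

Refill the dishwasher-tablet jar: drop every whole tablet into the jar and every broken half tablet into the bowl. With the whole tablets in, set the lid squarely on the jar's neck, turn it back (anticlockwise seen from above) until it drops into the thread, then screw it forward (clockwise) until it stops fully home, its grip bar in line with ridges on the jar, and let go. Leave the yoghurt tub, the slim white bottle and the mug where they stand.

Things in the scene. Friction and masses are not known exactly. Their poses are not given: they have to be found in the camera images.
- jar: Squat round glass jar, 90 mm across, held fast to the worktop by a suction foot. Origin: centre of its underside, on the worktop; z up. Inner floor at z = 6 mm. Four white upright ridges on its body, at its +x, +y, -x and -y, mark where the lid's lugs (and bar) stand when home. Four equal white thread pieces round the neck, one each 90 degrees, 80 mm across over all (see thread_gap).
- jar_mouth (a point): Centre of the jar's mouth, in the plane of the rim, 92 mm above the worktop; the mouth is 62 mm wide, the neck 71 mm across outside. Axes as the jar's. Lid origin above the worktop: about 90 mm resting on the ribs' tops, 86 mm on the thread tops, 77.5 mm once dropped into the gaps, 73 mm when home.
- thread_gap: Marker on the jar's axis, 3 mm up: the jar's frame turned 65 deg anticlockwise. Its +-x, +-y point to the gaps' middles; a lug within 7 deg of them drops. Anticlockwise from jar +x: rib -12 to -6 deg (a stop both ways), thread -6 to 52 deg (flat top 88 mm up), gap 52 to 78, repeated each 90. Turned back over the gap a lug drops, stopped by the next rib; clockwise it runs down under the thread to the rib.
- lid: Grey screw lid, 90 mm across (93 mm over the fluting), 90 g, lying skirt down at the start. Origin: centre of the skirt's lower edge; z up. Skirt 84 mm wide inside, top face at z = 23 mm. Four inward lugs, 12 degrees wide, on the lid's +x, +y, -x and -y axes, undersides at z = 2 mm; so the lid fits in four ways. From gap to home it turns about 58 to 72 degrees clockwise.
- lid_bar (a point): Middle of the lid's black grip bar, on the lid's axis, 39 mm above the lid's origin; axes as the lid's. The bar runs along x: 52 mm long, 14 mm wide (along y), 32 mm high (from 23 to 55 mm above the lid's origin).
- tablet_1: Whole dishwasher tablet, white below and blue above, 36 x 26 x 15 mm (along its x, y, z), lying flat, 20 g. Origin: centre of its underside. May be absent.
- tablet_2: Whole dishwasher tablet, white below and blue above, 36 x 26 x 15 mm (along its x, y, z), lying flat, 20 g. Origin: centre of its underside. May be absent.
- tablet_3: Whole dishwasher tablet, white below and blue above, 36 x 26 x 15 mm (along its x, y, z), lying flat, 20 g. Origin: centre of its underside. May be absent.
- tablet_4: Whole dishwasher tablet, white below and blue above, 36 x 26 x 15 mm (along its x, y, z), lying flat, 20 g. Origin: centre of its underside. May be absent.
- tablet_5: Whole dishwasher tablet, white below and blue above, 36 x 26 x 15 mm (along its x, y, z), lying flat, 20 g. Origin: centre of its underside. May be absent.
- half_1: Broken half tablet, white below and blue above, 17 x 26 x 15 mm (along its x, y, z) with a ragged end at +x that stands out up to about 3 mm, lying flat, 12 g. Origin: centre of its underside. May be absent.
- half_2: Broken half tablet, white below and blue above, 17 x 26 x 15 mm (along its x, y, z) with a ragged end at +x that stands out up to about 3 mm, lying flat, 12 g. Origin: centre of its underside. May be absent.
- half_3: Broken half tablet, white below and blue above, 17 x 26 x 15 mm (along its x, y, z) with a ragged end at +x that stands out up to about 3 mm, lying flat, 12 g. Origin: centre of its underside. May be absent.
- bowl: Shallow off-white bowl, 170 mm across and 45 mm high, flat inside within about 50 mm of its middle (floor about 10 mm up). Origin: centre of its underside. Collects the broken halves.
- tub: White yoghurt tub, 99 mm across, 128 mm high; to be left alone. Origin: centre of its underside.
- feed: Slim white bottle with a nozzle, 47 mm across, 168 mm high; to be left alone. Origin: centre of its underside.
- mug: White mug with a leaf pattern, 82 x 114 mm, 91 mm high; to be left alone. Origin: centre of its underside (handle included).
Not all that is in view belongs to the job. What is shaped like the lid but turquoise is not meant.

How it is judged:
By the outcome, as a careful person would: the job done as asked, in the order asked, and still so for the second after the job is handed in, with the robot touching nothing.
Of tablet_1, tablet_2, tablet_3, tablet_4, tablet_5 only 3 to 5 are there at a start; the rules pass over those that are not, and their reading is None.
Of half_1, half_2, half_3 only 2 to 3 are there at a start; the rules pass over those that are not, and their reading is None.
At some moment in a run one of tablet_1, tablet_2, tablet_3, tablet_4, tablet_5, half_1, half_2, half_3 may be knocked a few centimetres aside while the robot is not near it.
Once in a run the grip may slacken for a moment while it holds something.
It also fails if it takes over 210 s, if anything falls off the work surface, if the arm or the gripper's body presses on something with over 40 N, if the wrist force passes 120 N, or if a joint passes its speed limit or range.

ROBOT

A 6-joint arm with a two-finger parallel gripper is mounted at the origin on the work surface; the furniture and walls round the work are solid. World frame = base frame: x ahead of the robot, y to its left, z up, the work surface at z = 0. Lengths are in m, angles in rad, forces in N, time in s.
With the tool pointing down it reaches from about 0.2 to 0.875 m from the base axis. Payload 3.4 kg.
Tool frame: the origin (TCP) lies midway between the tips of the shut fingers; the grasp point (between the pads) lies 19 mm behind it (grip_point_offset is the distance from the TCP to the grasp point, in m); z points along the fingers, y is the line along which they close (so a half turn about z gives the same grasp; the last joint's range is limited). The gripper opens to 94 mm and grips with 3 to 60 N. Pads are 16 mm wide; open, the fingers measure 119 mm over their backs; the gripper's body (75 mm by 177 mm) begins 78 mm behind the grasp point.
Start: joints at [-1.459, 0.276, 1.505, -0, 1.361, -0.121], TCP at [0.133, -0.56, 0.205] pointing down, gripper open.
Joint ranges: [-2.89, 2.89], [-0.75, 2.08], [0.22, 2.7], [-1.18, 4.32], [0.11, 2.71], [-2.7, 2.7]. Speed limits (rad/s): [2.57, 2.57, 3.14, 3.14, 3.14, 3.14].

INTERFACE

Orientations are given as a unit quaternion [w, x, y, z].
In Python, from cell import move_to, move_linear, set_joints, move_gripper, pause, inverse_kinematics, camera, camera_params, MotionError, finish_job, current_clock, current_joints, current_joint_vel, current_tau, current_position, current_orientation, current_contact_force, current_moment, current_grip_width, current_grip_force, grip_point_offset gives the robot as it stands. The module is installed in compiled form; this text tells all that it offers. Calls block until the motion is done:
- move_to(position, orientation): joint-space move of the TCP to a pose.
- move_linear(position, frame=None, velocity=0.15): straight line of the TCP; frame=None keeps the orientation; velocity is the mean speed in m/s.
- set_joints(angles): joint-space move.
- move_gripper(opening): opening from 0.0 (shut) to 1.0 (fully open); the grip force is fixed at half the most; returns when the fingers have stopped.
- pause(seconds).
- inverse_kinematics(position, orientation): joint angles nearest the present ones, or None.
- camera(name): name is "side" or "top"; returns the picture (384x512x3 uint8, red, green, blue); there is no depth.
- camera_params(name): a dict with "camera_matrix" (3x3 intrinsics, pixels), "pose" (4x4, takes a point from camera to world coordinates). Camera axes: x right, y down, z forward; pixel columns grow to the right and rows downward; lengths in m; the calibration is good to about 2 mm. A picture is of the moment at which its call begins. camera_params takes no time and is no camera call.
A pose or a line that the arm cannot do raises MotionError and nothing moves.
- finish_job(): hands the job in; it is judged then, once.
Readings, each from a call of its own:
- current_clock(): time.
- current_joints(): joint angles.
- current_joint_vel(): joint speeds.
- current_tau(): joint torques, N m.
- current_position(): TCP position.
- current_orientation(): TCP orientation.
- current_contact_force(): force on the tool from outside, world axes, zero at the start.
- current_moment(): the same for the moment, N m.
- current_grip_width(): opening from 0.0 (shut) to 1.0 (fully open).
- current_grip_force(): force on a finger pad.
Only numpy, scipy, OpenCV 4.12 (cv2) and the standard library are available. Lean on these libraries where they do the work, as an engineer would, in place of code of your own. Each camera call takes 0.05 s, during which the arm holds its last target. There are 200 camera calls.

## Working session

There is one attempt and no reset: what is moved stays moved. The work goes in short steps, each a Python script; the robot and the scene stay as the last script left them, time stands still between calls to the robot, and variables do not carry over. Pictures are saved under pics/ and viewed, at most 14 in all, crops included, and the job is handed in when it is done.

```bash
mkdir -p pics
python3 - <<'E'
from cell import *
import cv2
for n in("top","side"):
    im=camera(n); cv2.imwrite(f"pics/{n}0.png",cv2.cvtColor(im,cv2.COLOR_RGB2BGR)); p=camera_params(n); print(n,p["camera_matrix"],p["pose"])
print(current_clock(),current_orientation(),grip_point_offset() if callable(grip_point_offset) else grip_point_offset)
E
```

```text
top [[381.58231135   0.         248.80501787]
 [  0.         381.58231135 186.01988993]
 [  0.           0.           1.        ]] [[ 0.02084432 -0.99235853  0.12161444  0.34976261]
 [-0.99957472 -0.02316645 -0.01771142  0.01197616]
 [ 0.02039346 -0.12119354 -0.99241938  1.37974773]
 [ 0.          0.          0.          1.        ]]
side [[379.49528903   0.         256.01798321]
 [  0.         379.49528903 185.43843792]
 [  0.           0.           1.        ]] [[ 0.95823546 -0.18747895  0.21595475  0.27478962]
 [-0.28597076 -0.62195308  0.72896851 -0.84904234]
 [-0.00235252 -0.76028022 -0.64959099  0.85031124]
 [ 0.          0.          0.          1.        ]]
0.1 [-8.08617633e-04  9.93234642e-01  1.16121886e-01  2.23067155e-06] 0.0188
```

View pics/top0.png

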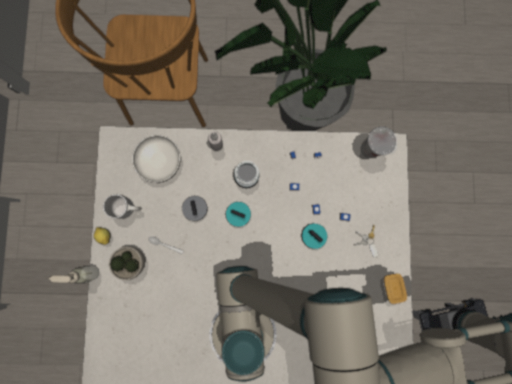

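View pics/side0.png

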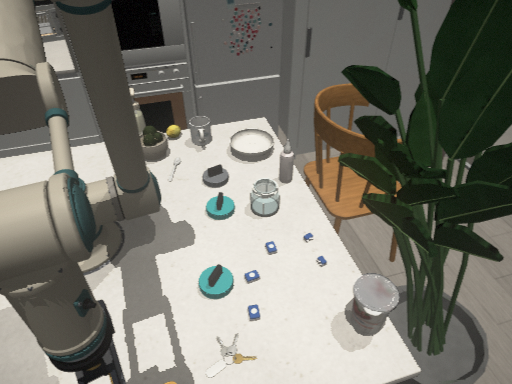

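The top view shows three whole tablets at (294,187), (316,209) and (345,216), and two halves at (293,154) and (318,154). The jar is at (246,174), the grey lid at (195,208) and the bowl at (157,160). The side view agrees.

```bash
cat > h.py <<'E'
from cell import *
import numpy as np, cv2
P={n:camera_params(n) for n in("top","side")}
def ray(n,u,v,z):
    T=P[n]["pose"]; d=T[:3,:3]@np.linalg.solve(P[n]["camera_matrix"],[u,v,1.]); o=T[:3,3]
    return (o+d*(z-o[2])/d[2])[:2]
def proj(n,p):
    T=P[n]["pose"]; c=P[n]["camera_matrix"]@(T[:3,:3].T@(np.array(p)-T[:3,3])); return c[:2]/c[2]
def warp(n,im,c,half,z,s=4):
    "picture resampled onto plane z: centre c, x up, y left, s px/mm... returns N x N"
    N=int(2000*half*s)//1
    q=np.float32([proj(n,[c[0]+a*half,c[1]+b*half,z]) for a,b in((1,1),(1,-1),(-1,-1),(-1,1))])
    return cv2.warpPerspective(im,cv2.getPerspectiveTransform(q,np.float32([[0,0],[N,0],[N,N],[0,N]])),(N,N),flags=cv2.INTER_CUBIC)
def blue(im):
    h=cv2.cvtColor(im,cv2.COLOR_RGB2HSV); return cv2.inRange(h,(105,90,40),(130,255,255))
def tablets(n,z=0.012):
    im=cv2.resize(camera(n),None,fx=8,fy=8,interpolation=cv2.INTER_CUBIC)
    m=cv2.morphologyEx(blue(im),cv2.MORPH_CLOSE,np.ones((25,25)))
    out=[]
    for c in cv2.findContours(m,cv2.RETR_EXTERNAL,cv2.CHAIN_APPROX_NONE)[0]:
        if cv2.contourArea(c)<500: continue
        w=np.float32([ray(n,(u+.5)/8-.5,(v+.5)/8-.5,z) for u,v in c[:,0]])*1000
        (x,y),(a,b),t=cv2.minAreaRect(w)
        if a<b: a,b,t=b,a,t+90
        if a<60 and 0<x<900 and abs(y)<700: out.append((round(x),round(y),round(a),round(b),round((t+90)%180-90)))
    return out
def save(im,f): cv2.imwrite(f,cv2.cvtColor(im,cv2.COLOR_RGB2BGR))
def q(yaw):  # tool down, tool y axis at yaw+90 (closing line); tool x axis at yaw
    return [0.,np.cos(yaw/2),np.sin(yaw/2),0.]
E
python3 - <<'E'
from h import *
for n in P: print(n,tablets(n))
t,s=camera("top"),camera("side")
J=ray("top",246,172,.09); L=ray("top",194.5,207,.03); B=ray("top",157,159,.04); print(J,L,B)
print([ray("side",264.5,z,.092) for z in(186,)], ray("side",215.5,175,.02))
w=[warp("top",t,J,.065,.07,2),warp("side",s,J,.065,.07,2),warp("top",t,L,.065,.03,2),warp("side",s,L,.065,.03,2)]
A=np.vstack([np.hstack(w[:2]),np.hstack(w[2:])]); save(A,"pics/w1.png"); print(A.shape)
E
```

```text
top [(413, -372, 20, 8, -14), (416, -349, 21, 11, -2), (440, -256, 31, 22, 8), (520, -176, 30, 21, -90), (640, -261, 21, 11, -78), (637, -170, 20, 13, 13)]
side [(412, -361, 34, 23, 83), (437, -257, 33, 24, 8), (638, -263, 23, 14, -76), (517, -177, 34, 23, -90), (634, -170, 24, 14, 21)]
[ 5.55891579e-01 -4.39942133e-04] [0.4360915  0.17802946] [0.60296936 0.31606109]
[array([ 0.55106529, -0.00812863])] [0.43175784 0.17705353]
(520, 520, 3)
```

View pics/w1.png

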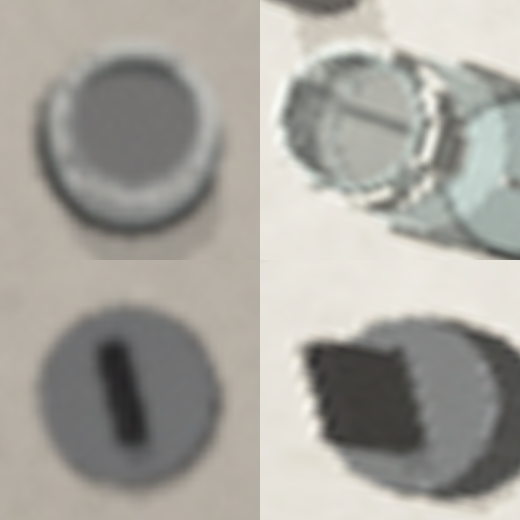

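Top left: the mouth. Bottom left: the lid's bar at about 12°. There are three whole tablets (the top view split one of them in two). I'll pick the first tablet now and take closer jar views in the same step.

```bash
cat >> h.py <<'E'
def pose(xy,z,yaw):
    "pick the half-turn that keeps joint 6 nearest its middle"
    best=None
    for y in(yaw,yaw+np.pi,yaw-np.pi):
        j=inverse_kinematics([xy[0],xy[1],z],q(y))
        if j is not None and (best is None or abs(j[5])<abs(best[1][5])): best=(q(y),j)
    return [xy[0],xy[1],z],best[0]
def W(): return round(current_grip_width()*94,1)
def pick(xy,yaw,opening=.62):
    move_to(*pose(xy,.12,yaw)); move_gripper(opening)
    move_linear([*xy,.004],velocity=.12)
    move_gripper(0.); w=W(); move_linear([*xy,.13],velocity=.15)
    print("grip",w,"lifted",W(),"F",current_grip_force(),"t",current_clock()); return W()
E
python3 - <<'E'
from h import *
t,s=camera("top"),camera("side")
J=np.array([.553,-.003])
a,b=warp("top",t,J,.06,.092,2),warp("side",s,J,.06,.092,2)
for i in(a,b): cv2.circle(i,(120,120),62,(255,0,0),1)
c=cv2.resize(s[165:225,235:295],(480,480),interpolation=cv2.INTER_CUBIC)
save(np.hstack([np.vstack([a,b]),c]),"pics/jar.png")
# lid pose: bar dark blob on z=.055 top
for n in P:
    im=warp(n,t if n=="top" else s,(.434,.178),.05,.055,4); g=im.max(2)
    m=cv2.inRange(g,0,60 if n=="top" else 75); k=max(cv2.findContours(m,0,1)[0],key=cv2.contourArea)
    (x,y),wh,an=cv2.minAreaRect(k); print(n,"bar",.434+(200-y)/4000,.178+(200-x)/4000,np.array(wh)/4,an)
print(pick((.5185,-.1765),np.radians(90)))
E
```

```text
top bar 0.4328000717163086 0.17853567123413086 [49.20837021 13.4428091 ] 75.30268096923828
side bar 0.4275013313293457 0.15849848175048828 [59.4116745  43.80647278] 75.3617172241211
grip 25.9 lifted 25.8 F 29.99994546175003 t 5.825
25.8
```

View pics/jar.png

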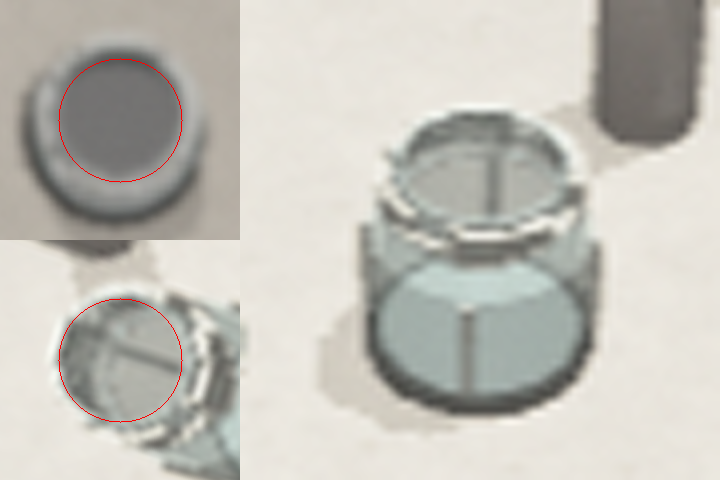

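The mouth circle fits centre (.553,-.003) in both views. The front ridge is at side pixel (263,205) and the back ridge at (266,188).

```bash
cat >> h.py <<'E'
J=np.array([.553,-.003]); B=np.array([.603,.316])
def drop(xy,yaw,z):
    move_to(*pose(xy,max(z+.03,.13),yaw)); w=W(); move_linear([*xy,z],velocity=.1)
    print("before drop",w,W()); move_gripper(.42); pause(.3); move_linear([*xy,max(z+.04,.13)],velocity=.2)
def see():
    for n in P: print(n,tablets(n),current_clock())
E
python3 - <<'E'
from h import *
from scipy.optimize import brentq
for nm,u,lo,hi,zz in(("front",263.1,-150,-60,(.02,.03,.04)),("back",266.,30,120,(.02,.04,.06))):
    for z in zz:
        f=lambda a:proj("side",[J[0]+.0455*np.cos(np.radians(a)),J[1]+.0455*np.sin(np.radians(a)),z])[0]-u
        a=brentq(f,lo,hi); r=np.radians(a); print(nm,z,a,proj("side",[J[0]+.0455*np.cos(r),J[1]+.0455*np.sin(r),z]))
drop(J,np.radians(90),.102)
see()
E
```

```text
front 0.02 -112.35259871368325 [263.1       211.8761943]
front 0.03 -112.47607781210208 [263.1        209.56519867]
front 0.04 -112.5995804135204 [263.1        207.22849757]
back 0.02 65.43739709120477 [266.         192.60933218]
back 0.04 65.8108681342237 [266.         188.01352313]
back 0.06 66.18406516802047 [266.         183.32081346]
before drop 25.9 25.6
top [(413, -372, 20, 8, -14), (416, -349, 21, 11, -2), (440, -255, 31, 22, 9), (640, -261, 22, 11, -77), (637, -170, 20, 13, 16)] 8.1667
side [(412, -361, 34, 23, 83), (437, -257, 33, 24, 7), (637, -263, 24, 14, -82), (634, -170, 24, 14, 21)] 8.2167
```

Run:
```python
from h import *
for xy,y in(((.4385,-.256),8),((.412,-.361),83)):
    if pick(xy,np.radians(y))<20: print("lost"); break
    drop(J,np.radians(y),.102)
see()
t=camera("side"); save(cv2.resize(t[120:340,150:430],(784,616//1-0)[:2] if 0 else (763,600),interpolation=cv2.INTER_CUBIC),"pics/s2.png")
```

```text
grip 25.4 lifted 25.5 F 29.999670088291168 t 12.525
before drop 25.7 25.9
grip 25.6 lifted 25.5 F 29.999755024909973 t 20.1417
before drop 25.9 25.8
top [(640, -261, 21, 11, -79), (637, -170, 20, 13, 16)] 23.175
side [(638, -263, 23, 14, -78), (634, -170, 24, 14, 21)] 23.225
```

View pics/s2.png

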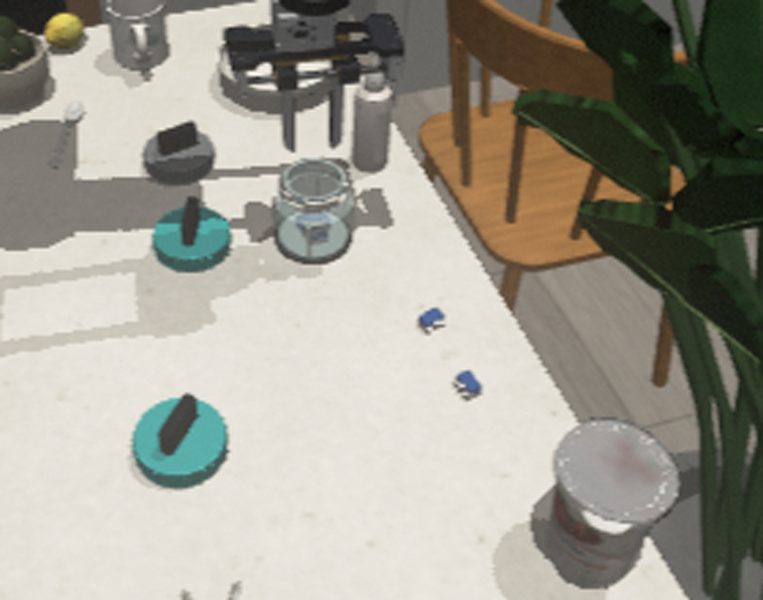

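Run:
```python
from h import *
for xy,y,d in(((.6375,-.262),11,(.01,-.02)),((.6355,-.170),108,(-.01,.02))):
    y=np.radians(y)
    if pick(xy,y)<20: print("lost"); break
    move_linear([*xy,.24],velocity=.2)
    b=B+d; move_to(*pose(b,.24,y)); print(W()); move_linear([*b,.055],velocity=.15); print(W())
    move_gripper(.45); pause(.2); move_linear([*b,.24],velocity=.25); 
    move_to(*pose(np.array([.5,-.18]),.24,y))
see()
for n in P: print(n)
a=camera("top"); s=camera("side")
save(np.vstack([cv2.resize(a[125:255,90:350],(600,300)),cv2.resize(s[110:240,140:400],(600,300))]),"pics/s3.png")
```

```text
grip 25.7 lifted 25.8 F 29.99999463558197 t 27.5667
25.8
25.4
grip 25.3 lifted 25.5 F 29.999925792217255 t 39.825
25.6
25.6
top [(558, -5, 36, 33, -89), (596, 337, 20, 11, 20), (613, 298, 20, 12, -76)] 47.275
side [] 47.325
top
side
```

View pics/s3.png

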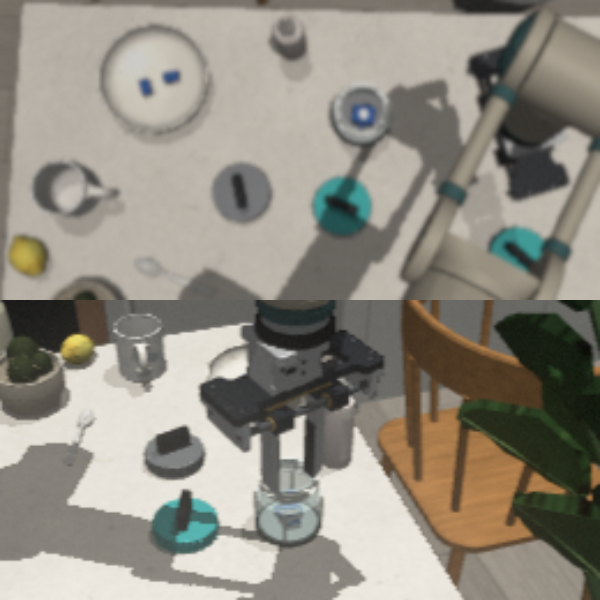

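Both halves are in the bowl and the three tablets are in the jar. Next I'll centre the lid on the tool by squeezing the bar both ways. That gives a known reference for the camera bias and lets me refine the jar's centre.

```bash
cat >> h.py <<'E'
def bar(n,im,c):
    w=warp(n,im,c,.05,.055,4); m=cv2.inRange(w.max(2),0,60)
    (x,y),wh,an=cv2.minAreaRect(max(cv2.findContours(m,0,1)[0],key=cv2.contourArea)); return c[0]+(200-y)/4000,c[1]+(200-x)/4000,np.array(wh)/4,an
E
python3 - <<'E'
from h import *
L=np.array([.4328,.1785]); y=np.radians(14)
for yy in(y+np.pi/2,y):
    move_to(*pose(L,.16,yy)); move_gripper(1.0 if yy>y else .5)
    move_linear([*L,.030],velocity=.12); move_gripper(0.); print(W(),current_contact_force(),current_moment()); move_gripper(.8 if yy>y else .5); move_linear([*L,.16],velocity=.15)
for d in(0,28,-37,-50): print(d, [np.round(inverse_kinematics([*J,.12],q(np.radians(14+d)+k)),2) if inverse_kinematics([*J,.12],q(np.radians(14+d)+k)) is not None else None for k in(0,np.pi,-np.pi)])
move_to(*pose(np.array([.4,-.35]),.25,y)); t,s=camera("top"),camera("side")
save(t,"pics/t4.png"); save(s,"pics/sd4.png")
print(bar("top",t,L)); print("L",L,current_clock())
t0=cv2.cvtColor(cv2.imread("pics/top0.png"),cv2.COLOR_BGR2RGB); s0=cv2.cvtColor(cv2.imread("pics/side0.png"),cv2.COLOR_BGR2RGB)
o=[]
for n,im,c,z,rs in(("top",t0,J,.092,(31,35.5)),("side",s0,J,.092,(31,35.5)),("top",t,L,.023,(45,)),("side",s,L,.023,(45,))):
    w=warp(n,im,c,.055,z,2.6)
    for r in rs: cv2.circle(w,(143,143),int(r*2.6+.5),(255,0,0),1)
    o.append(w)
save(np.vstack([np.hstack(o[:2]),np.hstack(o[2:])]),"pics/fit.png")
E
```

```text
51.6 [ 0.50256861 -0.82207549  1.3280294 ] [ 0.00308627 -0.11045523 -0.02427436]
14.1 [0.23266961 1.55658102 2.35975308] [ 0.27729902  0.14873975 -0.04785442]
0 [array([-0.13,  0.3 ,  1.69, -0.  ,  1.15,  1.2 ]), array([-0.13,  0.3 ,  1.69, -0.  ,  1.15, -1.95]), array([-0.13,  0.3 ,  1.69, -0.  ,  1.15, -1.95])]
28 [array([-0.13,  0.3 ,  1.69, -0.  ,  1.15,  0.71]), array([-0.13,  0.3 ,  1.69, -0.  ,  1.15, -2.44]), array([-0.13,  0.3 ,  1.69, -0.  ,  1.15, -2.44])]
-37 [array([-0.13,  0.3 ,  1.69, -0.  ,  1.15,  1.84]), array([-0.13,  0.3 ,  1.69, -0.  ,  1.15, -1.3 ]), array([-0.13,  0.3 ,  1.69, -0.  ,  1.15, -1.3 ])]
-50 [array([-0.13,  0.3 ,  1.69, -0.  ,  1.15,  2.07]), array([-0.13,  0.3 ,  1.69, -0.  ,  1.15, -1.07]), array([-0.13,  0.3 ,  1.69, -0.  ,  1.15, -1.07])]
(np.float64(0.43240768508911137), np.float64(0.1758378143310547), array([49.01253128, 13.10734272]), 75.35810852050781)
L [0.4328 0.1785] 60.9167
```

View pics/fit.png

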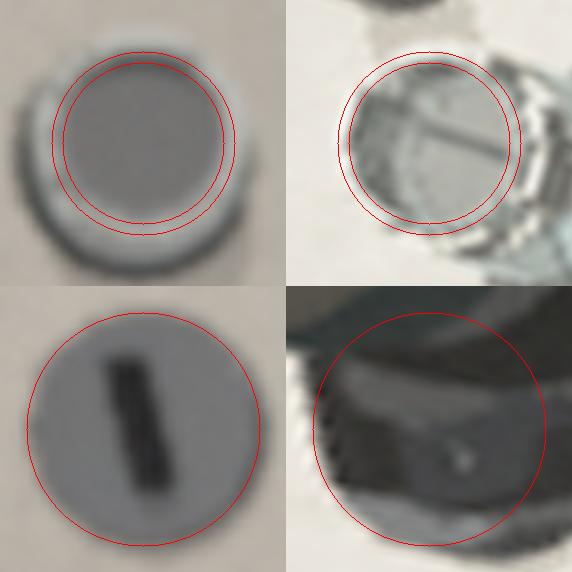

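The top camera sees the bar about 2.7 mm off in y from its gripper-known place. The side view of the lid was blocked by the arm, so I'll check that one from the start pose.

Run:
```python
from h import *
L=np.array([.4328,.1785])
set_joints([-1.459,.276,1.505,0,1.361,-.121]); t,s=camera("top"),camera("side")
print(bar("top",t,L),current_clock())
o=[]
t0=cv2.cvtColor(cv2.imread("pics/top0.png"),cv2.COLOR_BGR2RGB); s0=cv2.cvtColor(cv2.imread("pics/side0.png"),cv2.COLOR_BGR2RGB)
for n,im,c,z,rs in(("side",s,L,.023,(45,)),("side",s0,J,.092,(31,35.5)),("side",s,J,.0,(45,)),("top",t,L,.023,(45,)),("top",t0,J,.092,(31,35.5)),("top",t,J,0.,(45,))):
    w=warp(n,im,c,.055,z,2.4)
    for r in rs: cv2.circle(w,(132,132),int(r*2.4+.5),(255,0,0),1)
    if z==.023:
        a=np.radians(14.6); u=lambda p:tuple(int(v) for v in (132-(p[1]-c[1])*2400,132-(p[0]-c[0])*2400))
        # bar top-face outline, drawn via projection to this plane
        R=np.array([[np.cos(a),-np.sin(a)],[np.sin(a),np.cos(a)]])
        pts=[u(ray(n,*proj(n,[*(c+R@np.array(v)),.055]),z)) for v in((.026,.007),(-.026,.007),(-.026,-.007),(.026,-.007))]
        cv2.polylines(w,[np.int32(pts)],True,(255,255,0),1)
    o.append(w)
save(np.vstack([np.hstack(o[:3]),np.hstack(o[3:])]),"pics/fit2.png")
```

```text
(np.float64(0.43237115936279297), np.float64(0.17576114654541014), array([49.2603569 , 13.37515831]), 75.1317138671875) 62.3083
```

View pics/fit2.png

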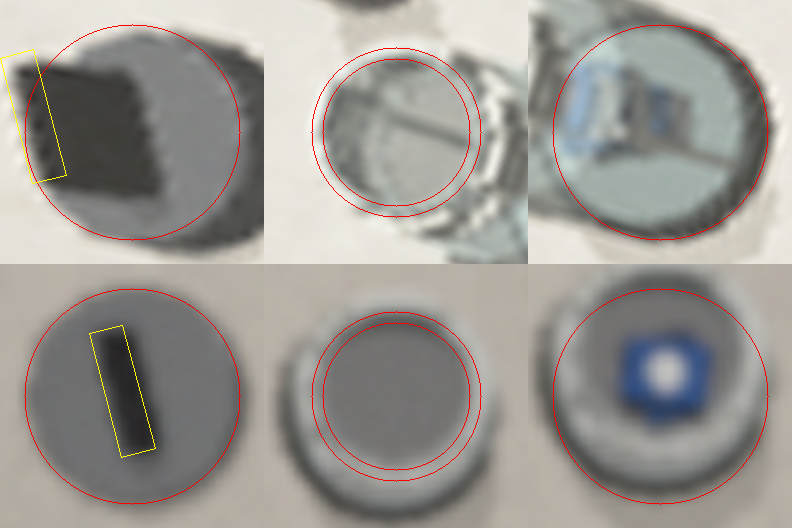

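The bar is displaced the same way in both cameras, about -2.5 mm in y. That makes it calibration bias, so I correct the jar centre to about (.554,-.0005). Now I'll lift the lid and hold it over the jar at +30° to the ridges (yaw 7°), then compare.

```bash
sed -i 's/^J=np.array.*; B/J=np.array([.554,-.0005]); B/' h.py
python3 - <<'E'
from h import *
L=np.array([.4328,.1785]); y=np.radians(14.4)
move_to([*L,.16],q(y)); print(current_joints()); move_gripper(.4); move_linear([*L,.029],velocity=.1); print(current_position())
move_gripper(0.); print(W()); move_linear([*L,.17],velocity=.1); print(W(),current_contact_force())
move_to([*J,.17],q(np.radians(6.8))); move_linear([*J,.131],velocity=.05); print(W(),current_position(),current_contact_force(),current_moment(),current_clock())
s=camera("side"); t=camera("top")
a=s[140:225,220:310].copy(); o=cv2.resize(a,None,fx=6,fy=6,interpolation=cv2.INTER_CUBIC)
def ring(z,r,col):
    p=np.array([proj("side",[J[0]+r*np.cos(k),J[1]+r*np.sin(k),z]) for k in np.linspace(0,6.3,60)]); p=((p-[220,140]+.5)*6-.5)
    cv2.polylines(o,[np.int32(p)],False,col,1)
ring(.102,.045,(255,0,0)); ring(0,.045,(255,0,0)); ring(.125,.045,(0,255,0)); ring(.060,.045,(0,0,255))
save(o,"pics/over.png")
E
```

```text
[ 2.41219133e-01  1.47852149e-01  1.79482576e+00 -2.39223714e-04
  1.19876709e+00  1.56178384e+00]
[0.43332159 0.17865455 0.02950335]
13.8
13.5 [ 0.8358031  -0.32914203 -1.44640471]
13.7 [ 0.55432228 -0.00059852  0.1312144 ] [-0.11910875  0.32038022 -1.31247905] [0.01182239 0.04060831 0.0346236 ] 70.8167
```

View pics/over.png

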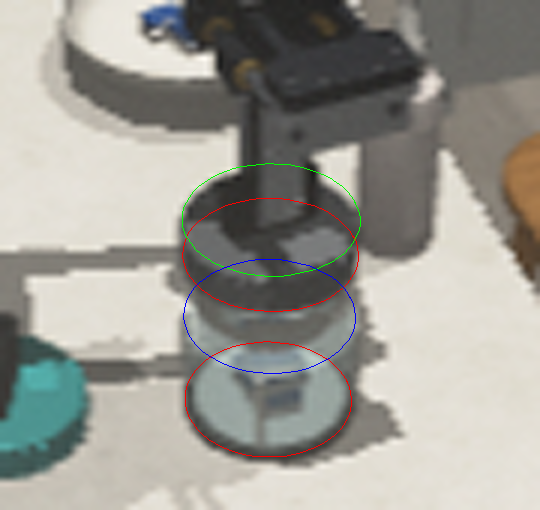

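The lid and jar line up horizontally to about 1 px in the side view. I'll lower while sensing force.

```bash
cat >> h.py <<'E'
def st(tag=""): print(tag,"p",np.round(current_position()*np.array(1000),1),"F",np.round(current_contact_force(),1),"M",np.round(current_moment(),2),"w",W(),"t",current_clock())
def down(xy,z0,z1,fmax=8,step=.001):
    z=z0
    while z>z1:
        z-=step; move_linear([*xy,z],velocity=.02)
        if current_contact_force()[2]>fmax: break
    return z
E
python3 - <<'E'
from h import *
z=down(J,.131,.110,6); print(z); st()
E
```

```text
0.11399999999999999
 p [554.9  -0.6 115.2] F [ 1.3 -0.9  7.2] M [-0.03 -0.2   0.02] w 13.9 t 75.1667
```

The TCP is at 115.2 mm, so the lid sits at about 85.7 mm, squarely on the thread tops. Now I turn it back anticlockwise with a light push.

```bash
cat >> h.py <<'E'
def turn(xy,z,a0,a1,step,fl=3,fh=10,zmin=.09,mz=1.5,zstop=0):
    a=a0
    while (a1-a)*step>0:
        a+=step; move_linear([*xy,z],q(np.radians(a)),velocity=.05)
        for _ in range(14):
            f=current_contact_force()[2]
            if f<fl and z>zmin: z-=.0005
            elif f>fh: z+=.0005
            else: break
            move_linear([*xy,z],velocity=.02)
        p=current_position(); print(round(a,1),round(p[2]*1000,1),"fz",round(current_contact_force()[2],1),"mz",round(current_moment()[2],2),W(),round(current_clock(),1))
        if p[2]<zstop or abs(current_moment()[2])>mz: break
    return z,a
E
python3 - <<'E'
from h import *
print(turn(J,.114,6.8,55,3,zstop=.1085)); st()
E
```

```text
9.8 115.2 fz 8.5 mz -0.02 13.5 75.4
12.8 115.2 fz 7.8 mz -0.02 13.5 75.7
15.8 115.2 fz 7.2 mz -0.06 13.9 75.9
18.8 115.2 fz 7.7 mz -0.06 13.8 76.2
21.8 115.2 fz 8.0 mz 0.02 13.8 76.4
24.8 115.1 fz 7.7 mz -0.1 13.6 76.7
27.8 115.1 fz 6.9 mz -0.06 13.8 76.9
30.8 115.0 fz 7.0 mz -0.03 14.1 77.2
33.8 114.6 fz 5.3 mz -0.03 13.7 77.4
36.8 107.3 fz 2.6 mz -0.02 14.1 81.2
(0.107, 36.8)
 p [554.9  -0.7 107.3] F [ 4.3 -1.8  2.6] M [-0.32 -1.31 -0.02] w 14.1 t 81.1667
```

It dropped to about 77.8 mm, into the gap. Now I screw it clockwise.

Run:
```python
from h import *
print(turn(J,.107,36.8,-31,-3,fl=1,fh=8,zmin=.0995,mz=.8)); st()
```

```text
33.8 107.1 fz 1.9 mz 0.1 13.8 81.4
30.8 106.8 fz 1.6 mz 0.03 13.9 81.9
27.8 106.8 fz 2.5 mz -0.01 13.4 82.2
24.8 106.7 fz 1.5 mz -0.01 13.9 82.4
21.8 106.7 fz 1.2 mz -0.0 14.1 82.7
18.8 106.4 fz 2.1 mz -0.01 13.8 83.2
15.8 106.2 fz 1.6 mz 0.04 13.7 83.4
12.8 105.8 fz 1.1 mz -0.0 13.5 83.9
9.8 105.4 fz 2.1 mz 0.0 14.0 84.4
6.8 105.2 fz 2.0 mz 0.03 13.8 84.7
3.8 104.9 fz 2.0 mz 0.07 13.8 85.2
0.8 104.5 fz 1.7 mz -0.0 13.8 85.7
-2.2 104.3 fz 2.4 mz -0.09 14.0 85.9
-5.2 104.0 fz 3.6 mz 0.01 13.5 86.4
-8.2 103.8 fz 1.8 mz 0.05 13.6 86.7
-11.2 103.4 fz 3.2 mz 0.02 14.2 87.2
-14.2 103.2 fz 1.9 mz 0.07 13.5 87.4
-17.2 102.8 fz 1.4 mz 0.02 13.9 87.9
-20.2 102.6 fz 1.1 mz 0.05 13.9 88.2
-23.2 102.4 fz 2.8 mz 0.16 14.1 88.7
-26.2 102.4 fz 1.4 mz 0.66 13.7 88.9
-29.2 102.5 fz 3.0 mz 0.63 14.4 89.2
-32.2 102.5 fz 3.4 mz 0.72 15.4 89.4
(0.102, -32.2)
 p [ 5.547e+02 -5.000e-01  1.025e+02] F [ 4.9 -1.8  3.4] M [-0.12 -1.08  0.72] w 15.4 t 89.4167
```

It stopped at about -24° with the lid at about 73 mm, so it is home. I'll ease the torque, let go, lift and inspect.

Run:
```python
from h import *
move_linear([*J,.102],q(np.radians(-25)),velocity=.05); st("eased"); move_gripper(.4); st("open")
move_linear([*J,.22],velocity=.12); 
set_joints([-1.459,.276,1.505,0,1.361,-.121]); pause(.3); see()
t,s=camera("top"),camera("side"); print(bar("top",t,J))
w=warp("top",t,J,.05,.128,4); m=cv2.inRange(w.max(2),0,60); print("bar at z.128:",cv2.minAreaRect(max(cv2.findContours(m,0,1)[0],key=cv2.contourArea)))
save(np.hstack([cv2.resize(w,(380,380)),cv2.resize(s[155:225,230:300],(380,380),interpolation=cv2.INTER_CUBIC)]),"pics/end1.png")
save(cv2.resize(np.hstack([t[120:384,85:420],s[90:354,130:400]]),(800,349)),"pics/end2.png")
```

```text
eased p [ 5.542e+02 -3.000e-01  1.023e+02] F [ 4.1 -1.   4.4] M [ 0.04 -0.82  0.21] w 14.1 t 89.6917
open p [ 5.535e+02 -4.000e-01  1.017e+02] F [0.  0.5 0.1] M [ 0.06  0.03 -0.02] w 37.4 t 90.2667
top [(599, 330, 39, 21, -67)] 94.2333
side [(597, 341, 45, 25, -69)] 94.2833
(np.float64(0.5657553176879884), np.float64(-0.0015557403564453124), array([15.38512993, 54.828125  ]), 22.203479766845703)
bar at z.128: ((201.14932250976562, 200.6502685546875), (58.031761169433594, 207.23721313476562), 22.348106384277344)
```

View pics/end1.png

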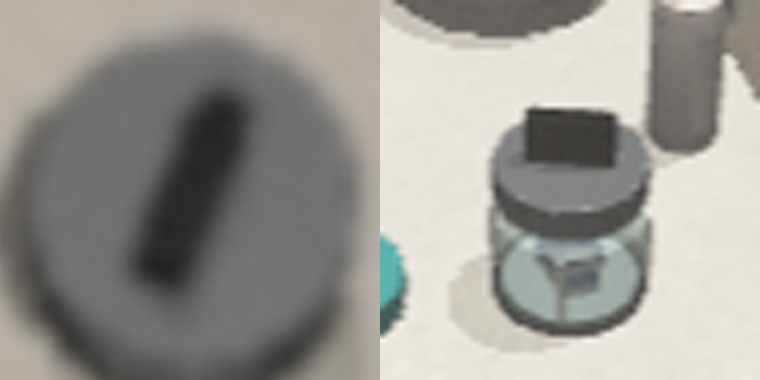

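View pics/end2.png

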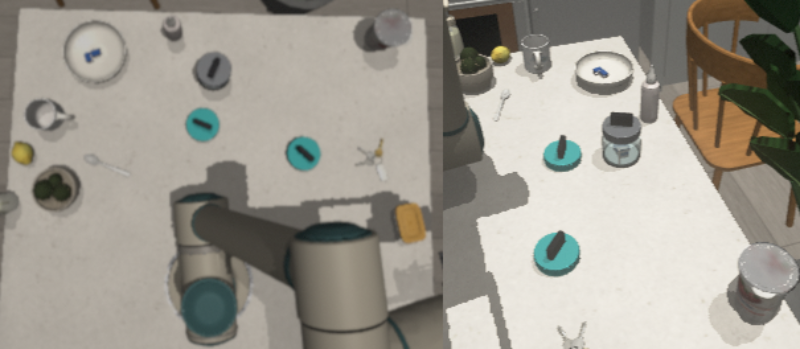

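The lid is home: its bar reads -22.3° against ridges at about -23°. Both halves are in the bowl, and the tub, bottle and mug haven't moved. One last check for anything hidden under the arm.

Run:
```python
from h import *
c=current_joints()
move_linear([.133,-.56,.30]); move_to([.3,-.3,.35],q(0.)); see()
move_to([.33,.0,.35],q(0.)); see()
finish_job(); print(current_clock())
```

```text
top [(599, 330, 39, 21, -67)] 96.4083
side [(597, 340, 45, 25, -69)] 96.4583
top [(599, 330, 40, 21, -66)] 97.6667
side [(597, 341, 45, 25, -69)] 97.7167
the job is handed in; nothing more can be done
the job is handed in; nothing more can be done
```

I put all three whole tablets in the jar and both halves in the bowl, screwed the lid fully home with its bar in line with the ridges (within about 1°), left the tub, bottle and mug untouched, and handed the job in at about 98 s.

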